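# Present a half bottle from the rack

### The arm

A 7-joint arm with a two-finger parallel gripper is mounted at the origin on the work surface. World frame = base frame: x ahead of the robot, y to its left, z up, the work surface at z = 0. Lengths are in mm, angles in rad, forces in N, time in s.
With the tool pointing down it reaches from about 350 to 900 mm from the base axis. Payload 7.2 kg.
Tool frame: the origin (TCP) lies between the finger pads; the fingertips stand 8 mm ahead of it and the grasp point (between the pads) lies 11 mm behind it (r.tip_reach is the distance from the TCP to the fingertips, in mm); z points along the fingers, y is the line along which they close (so a half turn about z gives the same grasp; the last joint's range is limited). The gripper opens to 85 mm and grips with 20 to 120 N. Pads are 22 mm wide; open, the fingers measure 114 mm over their backs; the gripper's body (76 mm by 85 mm) begins 54 mm behind the grasp point. The pads swing forward as they close: fully open they stand 13 mm farther back than shut.
Start: joints at [1.228, 0.411, -0.013, 1.596, 0.006, 1.134, -0.082], TCP at [169.584, -601.556, 239.297] pointing down, gripper open.
Joint ranges: [-2.95, 2.95], [-0.29, 1.99], [-1.47, 1.44], [0.14, 2.54], [-1.03, 4.17], [0.13, 1.85], [-2.86, 2.86]. Speed limits (rad/s): [2.39, 2.39, 3.01, 3.01, 3.14, 3.14, 3.14].

### API

Orientations are given as a rotation vector (axis times angle).
In Python, from rig import r gives the robot as it stands.
- The arm moves only by the tool move_arm, never from a script. Its argument "deltas" is a list of rows, each a list of 7 numbers: the turn, a rotation vector about the tool's x, y, z each as a share of 6 degrees, from -1 to 1, then the shift along the tool's x, y, z each as a share of 0.04 m, from -1 to 1, then the finger opening in mm, from 0 to 85.4. In form: [[rx, ry, rz, tx, ty, tz, jaw], ...]. A call has 1 to 8 rows; each row shifts and turns the commanded pose from where the row before left it, along the tool's axes as they then stand; what a row does not reach is not made up. A row lasts 1/8 s, in which the tool goes at most 62.5 mm and 10.7 degrees, less where a joint would pass 70% of its speed; a pose out of reach is approached as far as the arm can. A call with a number of a shift or a turn outside -1 to 1 is refused whole. A call with a gripper value outside its range is refused whole. The fingers move at their own pace and stop on an object; "squeeze" is the grip in N (left out, the last holds). Time passes only in rows, so rows that do not move let the fingers close. It gives the time, the measured TCP pose, the force, the opening and the grip force at its end, in the units of the state.
- r.state(): the state, without advancing time (a new reading comes with each control period).
- r.grab_frame(name): name is "side" or "top" or "wrist"; returns (picture, depth): 384x512x3 uint8, red, green, blue; 384x512 float32, mm along the optical axis (not along the pixel's ray), 0 where there is no reading.
- r.get_calibration(name): a dict with "K" (3x3 intrinsics, pixels), "dist" ([k1, k2, p1, p2, k3] as OpenCV has them; the pictures are not rectified), "eye" and "attitude" of the camera in the world; the wrist camera has in their place "tool_from_camera" (4x4, takes a point from camera to tool coordinates, whose origin is the TCP and whose axes are the flange's). Camera axes: x right, y up, looking along -z (the intrinsics and any distortion apply to the point x, -y, -z); pixel columns grow to the right and rows downward; lengths in mm; the calibration is good to about 2 mm. A picture is of the moment at which its call begins: read the wrist's pose just before it. get_calibration takes no time and is no camera call.
- r.finish_job(): hands the job in; it is judged then, once.
The state is a dict: "time_s": time; "q": joint angles; "dq": joint speeds; "joint_torque": joint torques, N m; "position": TCP position; "tcp_rot": TCP orientation; "wrist_force": force on the tool from outside, world axes, zero at the start; "torque": the same for the moment, N m; "finger_gap": finger opening in mm; "grip_force": force on a finger pad.
Only numpy, scipy, OpenCV 4.12 (cv2) and the standard library are available. Lean on these libraries where they do the work, as an engineer would, in place of code of your own. Each camera call takes 0.05 s, during which the arm holds its last target. There are 200 camera calls.

### The job

A guest across the counter has asked to see the square-shouldered half bottle: draw it out of the slanted rack, turn it upright (mouth up) and hold it up in the gripper, its base a good 10 cm above the counter, with its label facing straight across the counter to the far side, away from the robot. Finish while still holding it there, still and touching nothing else; do not put it down or let it go at the end. Leave the other bottles in their places and do not shift the things standing about on the counter.

Things in the scene. Friction and masses are not known exactly. Their poses are not given: they have to be found in the camera images.
- square_bottle: The half bottle wanted, the only one with square (high, abrupt) shoulders: green glass, 240 mm tall, body 60 mm across up to 150 mm above its base, shoulder to 174 mm, then the neck; 0.5 to 0.7 kg, centre of mass about 90 mm above its base. Origin at the centre of its base, z along its axis to the mouth, x out through the middle of its label. In the rack: neck up towards the robot, label up.
- square_bottle_neck (a point): Point on the wanted bottle's axis in its neck, 205 mm above its base: a good place to grip. The neck is a straight cylinder, 28 mm across (about 30 mm at the lip near the top), from 174 to 240 mm above the base, black foil on the upper 52 mm. Axes as the bottle's.
- square_bottle_label (a point): Middle of the wanted bottle's white paper label, on the glass, 30 mm from the axis and 64 mm above its base. The label reaches from 30 to 98 mm above the base.
- rack: Dark wooden slanted rack, fixed, with four places 95 mm apart along its y (at -142.5, -47.5, 47.5, 142.5 mm); 430 mm wide, 165 mm high without the bottles, neck tops 210 mm up. Origin on the counter under the middle of its back board, x level, away from the necks, z up. The bottles lie 40 degrees above level, necks towards the rack's -x.
- rack_front (a point): Middle of the outer face of the rack's front board; axes as the rack's. Each bottle passes through a 66 mm round hole in this board, outer face 116 mm from the bottle's base along its axis, and its base sits in a 66 mm socket in the back board: draw a bottle 120 mm along its own axis before turning it.
- guest_side (a point): Point on the counter's surface towards the guest's side, 0.80 m straight ahead of the robot's base. Its axes are the world's: x straight across the counter, away from the robot, z up.
- slope_bottle_a: A sloping-shouldered half bottle in the rack, green glass, not wanted: 240 mm tall, body 60 mm across, straight up to 118 mm above its base, then one long taper to the 28 mm neck at 190 mm, about 0.6 kg. Origin at the centre of its base, z towards its mouth. Leave it in its place.
- slope_bottle_b: A sloping-shouldered half bottle in the rack, green glass, not wanted: 240 mm tall, body 60 mm across, straight up to 118 mm above its base, then one long taper to the 28 mm neck at 190 mm, about 0.6 kg. Origin at the centre of its base, z towards its mouth. Leave it in its place.
- slope_bottle_c: A sloping-shouldered half bottle in the rack, green glass, not wanted: 240 mm tall, body 60 mm across, straight up to 118 mm above its base, then one long taper to the 28 mm neck at 190 mm, about 0.6 kg. Origin at the centre of its base, z towards its mouth. Leave it in its place.
- goblet_a: Stemmed wine glass, 165 mm tall, 74 mm across. Origin under its foot. Bystander.
- goblet_b: Stemmed wine glass, 165 mm tall, 74 mm across. Origin under its foot. Bystander.
- decanter: Glass decanter, 215 mm tall, 170 mm across low down. Origin under its base. Bystander.
- corkscrew: Folded waiter's corkscrew lying on the counter, 108 mm long along x, 16 mm high. Origin under its middle. Bystander.
- coasters: Stack of four round cork coasters, 94 mm across, 24 mm high. Origin under its middle. Bystander.
- dish: White china dish, 110 mm across, 40 mm high. Origin under its middle. Bystander.

How it is judged (in metres and radians):
At the end, for the whole second after the job is handed in: Square-shouldered bottle held by the fingers: mouth up within 0.2 rad, base over 90 mm up, label within 0.45 rad of world +x, at rest, touching nothing else; other bottles moved under 25 mm, glasses and decanter under 30 mm, corkscrew, coasters and dish under 40 mm (angle between square_bottle's own z axis and vertical below 0.2 rad and height (world z) of square_bottle above 0.09 m and angle between the x axis of square_bottle and the x axis of guest_side, either way round below 0.45 rad and x of guest_side in the frame of square_bottle above 0 m and contact force between square_bottle and the fingers above 3 N and contact force between square_bottle and rack below 0.2 N and contact force between square_bottle and slope_bottle_a below 0.2 N and contact force between square_bottle and slope_bottle_b below 0.2 N and contact force between square_bottle and slope_bottle_c below 0.2 N and contact force between square_bottle and goblet_a below 0.2 N and contact force between square_bottle and goblet_b below 0.2 N and contact force between square_bottle and decanter below 0.2 N and contact force between square_bottle and corkscrew below 0.2 N and contact force between square_bottle and coasters below 0.2 N and contact force between square_bottle and dish below 0.2 N and linear speed of square_bottle below 0.04 m/s and angular speed of square_bottle below 0.25 rad/s and distance of each of slope_bottle_a, slope_bottle_b, slope_bottle_c from where it was at the start of the episode below 0.025 m and distance of each of goblet_a, goblet_b, decanter from where it was at the start of the episode below 0.03 m and distance of each of corkscrew, coasters, dish from where it was at the start of the episode below 0.04 m); the arm keeps its last pose, push and grip.
It fails at once if another bottle is drawn from or shifted in the rack by more than 25 mm, or one of the things on the counter is shifted by more than 30 mm (glasses, decanter) or 40 mm (corkscrew, coasters, dish) (distance of any of slope_bottle_a, slope_bottle_b, slope_bottle_c from where it was at the start of the episode above 0.025 m or distance of any of goblet_a, goblet_b, decanter from where it was at the start of the episode above 0.03 m or distance of any of corkscrew, coasters, dish from where it was at the start of the episode above 0.04 m).
It also fails if it takes over 35 s, if anything falls off the work surface, if the arm or the gripper's body presses on something with over 40 N, if the wrist force passes 120 N, or if a joint passes its speed limit or range.

## Working session

There is one attempt and no reset: what is moved stays moved. The work goes in short steps, Python scripts to look and compute and a tool call to move; the robot and the scene stay as the last step left them, time stands still between calls to the robot, and variables do not carry over. Pictures are saved under pics/ and viewed, at most 10 in all, crops included, and the job is handed in when it is done.

Besides the shell and the picture viewer there is one more tool, called after "Request:" by a JSON object that holds its "method" and its "body". move_arm: Moves the arm, as the interface text tells. Shift numbers are shares of 0.04 m and turn numbers shares of 6 degrees, none past 1 either way. Its arguments: {"type":"object","properties":{"deltas":{"type":"array"},"squeeze":{"type":"number"}},"required":["deltas"]}

```bash
mkdir -p pics; ls
cat > h.py <<'E'
import numpy as np, cv2
from scipy.spatial.transform import Rotation as R
from rig import r
def cam(name,st=None):
    c=r.get_calibration(name)
    if name=='wrist':
        T=np.array(c['tool_from_camera']); A=R.from_rotvec(st['tcp_rot']).as_matrix()
        return c,A@T[:3,:3],A@T[:3,3]+np.array(st['position'])
    a=np.array(c['attitude']); M=a if a.shape==(3,3) else R.from_rotvec(a).as_matrix()
    return c,M,np.array(c['eye'])
def cloud(name,d,st=None):
    c,M,e=cam(name,st); h,w=d.shape
    u,v=np.meshgrid(np.arange(w),np.arange(h))
    n=cv2.undistortPoints(np.stack([u,v],-1).reshape(-1,1,2).astype(float),np.array(c['K']),np.array(c['dist'])).reshape(h,w,2)
    p=np.stack([n[...,0]*d,-n[...,1]*d,-d],-1)
    return p@M.T+e
E
python3 - <<'E'
from h import *
for n in ['side','top']:
    im,d=r.grab_frame(n); cv2.imwrite(f'pics/{n}0.png',im[...,::-1]); np.savez(f'{n}0.npz',im=im,d=d)
    c=r.get_calibration(n); print(n,c, (d>0).mean())
print(r.state())
E
```

```text
pics
side {'K': array([[376.61166221,   0.        , 251.73481972],
       [  0.        , 376.61166221, 188.08979135],
       [  0.        ,   0.        ,   1.        ]]), 'dist': array([-0.01585081,  0.        ,  0.        ,  0.        ,  0.        ]), 'eye': array([ 58.91758374, 728.97687827, 690.90809977]), 'attitude': array([ 0.38017378, -1.25064939, -2.24171573])} 0.9963480631510416
top {'K': array([[401.47099382,   0.        , 256.73003011],
       [  0.        , 401.47099382, 187.54311535],
       [  0.        ,   0.        ,   1.        ]]), 'dist': array([-0.07327352,  0.        ,  0.        ,  0.        ,  0.        ]), 'eye': array([ 334.89001594,   13.934855  , 1326.02734302]), 'attitude': array([ 0.15871545, -0.166443  , -1.62614617])} 0.9959818522135416
{'time_s': 0.1, 'q': array([ 1.22777821,  0.41179791, -0.01274763,  1.59692771,  0.00560078,
        1.13432195, -0.08219665]), 'dq': array([-0.00165368, -0.00249595,  0.00052145, -0.00284898, -0.00085804,
       -0.00125314, -0.00267528]), 'joint_torque': array([ 2.43225892e-03, -6.01837420e+01,  6.84132110e-01, -3.00090301e+01,
        1.40340326e-02,  6.48522910e-03,  9.41469153e-06]), 'position': array([ 169.47701868, -601.14182776,  238.56404819]), 'tcp_rot': array([-3.11058936e+00, -4.30229413e-01,  4.39615787e-04]), 'wrist_force': array([-0.38389806,  0.20107225, -0.25776225]), 'torque': array([0.02440359, 0.02378865, 0.07262111]), 'grip_force': 0.0, 'finger_gap': 85.5666756055736}
```

View pics/side0.png

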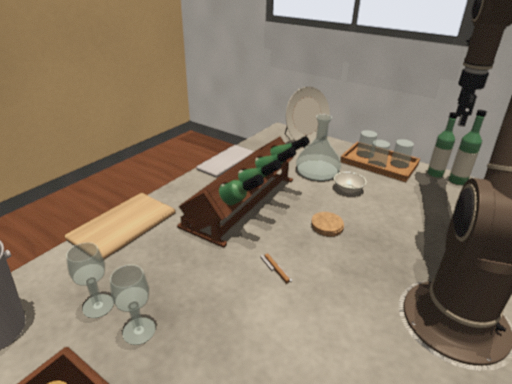

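View pics/top0.png

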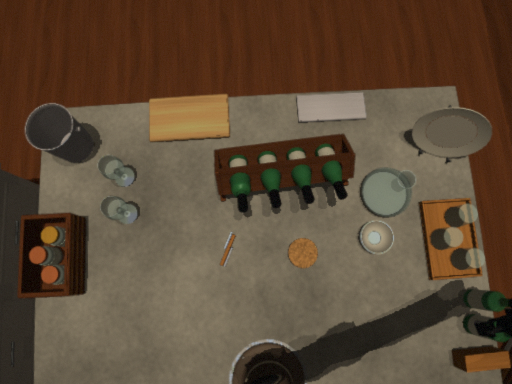

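The side picture shows the rack at about (240,190) with its four necks pointing towards the robot. The top picture shows the necks at (242,203), (276,198), (308,194) and (341,188), and the leftmost shoulder looks the most abrupt. I'll zoom in and measure.

Run:
```python
from h import *
T=np.load('top0.npz');S=np.load('side0.npz')
a=cv2.resize(T['im'][125:220,205:365],None,fx=4.5,fy=4.5,interpolation=cv2.INTER_CUBIC)[:, :720]
b=cv2.resize(S['im'][130:235,170:320],None,fx=1.6,fy=1.6,interpolation=cv2.INTER_CUBIC)
o=np.zeros((600,720,3),np.uint8); o[:427]=a[:427]; o[430:430+168,:240]=b
cv2.imwrite('pics/z0.png',o[...,::-1])
for n,D in (('top',T),('side',S)):
    P=cloud(n,D['d']); im=D['im'].astype(int); g=(im[...,1]>im[...,0]+20)&(im[...,1]>im[...,2]+8)
    dark=(im.max(-1)<40)
    box=(P[...,2]>60)&(P[...,2]<260)&(P[...,0]>380)&(P[...,0]<800)&(abs(P[...,1])<320)
    m=((g|dark)&box).astype(np.uint8)
    k,l,s,c=cv2.connectedComponentsWithStats(m)
    for i in range(1,k):
        if s[i,4]>40:
            Q=P[l==i]; print(n,s[i],c[i].round(),Q.min(0).round(),Q.max(0).round(),np.median(Q,0).round())
    br=(im[...,0]>im[...,1]+15)&(P[...,2]>155)&(P[...,2]<180)&box
    v,u=np.nonzero(br); Q=P[br]; print(n,'rack top',len(Q),Q.min(0),Q.max(0),cv2.minAreaRect(Q[:,:2].astype(np.float32)))
    tab=P[(P[...,2]<15)&(P[...,2]>-15)&(P[...,0]>200)&(P[...,0]<600)&(abs(P[...,1])<300)]; print('table z',np.median(tab[:,2]))
```

```text
top [342 140   7  13  56] [344. 148.] [ 673. -288.   66.] [ 731. -282.  150.] [ 702. -286.  100.]
top [315 144  19  12  50] [323. 147.] [ 688. -259.   61.] [ 726. -198.   91.] [ 716. -221.   84.]
top [286 148  18  12  44] [293. 151.] [ 684. -160.   61.] [ 718. -103.   94.] [ 711. -124.   82.]
top [321 161  26  38 517] [334. 177.] [ 524. -266.   91.] [ 650. -203.  217.] [ 600. -231.  165.]
top [291 165  23  39 519] [303. 181.] [ 516. -171.   91.] [ 643. -108.  219.] [ 593. -137.  165.]
top [261 169  20  39 515] [272. 185.] [509. -74.  93.] [637. -14. 219.] [587. -45. 166.]
top [230 173  21  39 536] [241. 189.] [504.  19.  96.] [629.  81. 218.] [578.  47. 170.]
top rack top 719 [ 622.72103853 -300.41534454  155.01561899] [671.13525865 125.14310288 167.16572901] ((646.962890625, -87.76878356933594), (22.17029571533203, 426.88568115234375), 4.124507427215576)
table z -0.5428281253024352
side [ 219  137   90   64 1484] [260. 170.] [ 506. -255.   89.] [692.  83. 216.] [571. -35. 171.]
side rack top 359 [ 523.8033555  -299.30331644  155.02566999] [668.08498518 126.31653728 179.46330642] ((596.9050903320312, -90.51643371582031), (123.96878051757812, 426.2740478515625), 4.385616302490234)
table z -0.11996051147036724
```

View pics/z0.png

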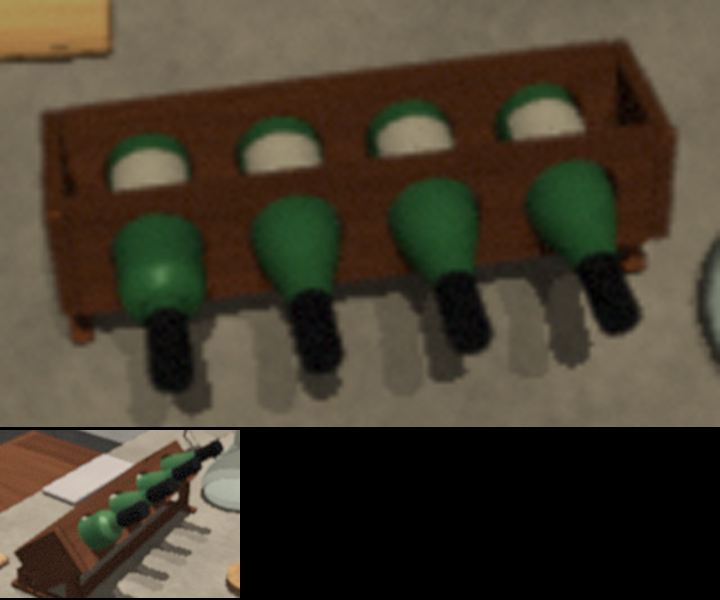

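The two close-ups show square shoulders on the leftmost bottle only (y≈+47, neck at about (170,350) in the crop). The other three taper. Next I'll fit its axis using the rack yaw and a known-radius cylinder.

Run:
```python
from h import *
from scipy.optimize import least_squares
Z={n:np.load(n+'0.npz') for n in('top','side')}
c40,s40=np.cos(np.radians(40)),np.sin(np.radians(40))
N=[];B=[]
for n in Z:
    P=cloud(n,Z[n]['d']); im=Z[n]['im'].astype(int)
    dark=(im.max(-1)<45)&(P[...,2]>150)&(P[...,2]<235)&(P[...,0]>480)&(P[...,0]<600)&(P[...,1]>10)&(P[...,1]<80)
    g=(im[...,1]>im[...,0]+20)&(im[...,1]>im[...,2]+8)&(P[...,2]>110)&(P[...,2]<235)&(P[...,0]>480)&(P[...,0]<640)&(P[...,1]>5)&(P[...,1]<85)
    print(n,dark.sum(),g.sum()); N.append(P[dark]);B.append(P[g])
def fit(sets,yaw=None):
    def f(p):
        y=p[3] if yaw is None else yaw
        ax=np.array([-c40*np.cos(y),-c40*np.sin(y),s40]); o=np.array(p[:3]);e=[]
        for Q,rad in sets:
            D=Q-o; t=D@ax; e.append(np.linalg.norm(D-np.outer(t,ax),axis=1)-rad)
        return np.r_[np.concatenate(e),(p[:3]-[540,47,190])@ax]
    s=least_squares(f,[540,47,190,.075],loss='soft_l1',f_scale=2); return s.x
for k,name in ((slice(0,1),'top'),(slice(1,2),'side'),(slice(0,2),'both')):
    Q=np.concatenate(N[k]);  x=fit([(Q,14)],.075); ax=np.array([-c40*np.cos(.075),-c40*np.sin(.075),s40])
    t=(Q-x[:3])@ax; print(name,x.round(1),'mouth t',np.percentile(t,[1,99]).round(1), 'mouth at',(x[:3]+ax*np.percentile(t,99)).round(1))
    G=np.concatenate(B[k]); D=G-x[:3];t=D@ax;rr=np.linalg.norm(D-np.outer(t,ax),axis=1)
    for a in range(-110,10,12):
        m=(t>=a)&(t<a+12); print(a,m.sum(),np.percentile(rr[m],[10,50,90]).round(0) if m.any() else '',end='; ')
    print()
```

```text
top 174 349
side 208 354
top [5.362e+02 4.710e+01 1.855e+02 1.000e-01] mouth t [-56.5  35.7] mouth at [508.9  45.  208.5]
-110 5 [28. 30. 30.]; -98 35 [28. 29. 31.]; -86 49 [28. 30. 31.]; -74 37 [28. 30. 32.]; -62 63 [26. 29. 31.]; -50 115 [17. 22. 27.]; -38 36 [13. 14. 16.]; -26 9 [13. 14. 15.]; -14 0 ; -2 0 ; 
side [5.363e+02 4.710e+01 1.856e+02 1.000e-01] mouth t [-18.6  32.8] mouth at [511.3  45.2 206.7]
-110 6 [29. 30. 33.]; -98 29 [28. 30. 33.]; -86 46 [29. 30. 31.]; -74 47 [28. 30. 31.]; -62 76 [26. 29. 31.]; -50 121 [16. 21. 25.]; -38 23 [13. 14. 15.]; -26 6 [13. 14. 15.]; -14 0 ; -2 0 ; 
both [5.363e+02 4.710e+01 1.856e+02 1.000e-01] mouth t [-52.6  35.4] mouth at [509.2  45.1 208.3]
-110 11 [29. 30. 31.]; -98 64 [28. 30. 31.]; -86 95 [28. 30. 31.]; -74 84 [28. 30. 31.]; -62 139 [26. 29. 31.]; -50 236 [16. 21. 26.]; -38 59 [13. 14. 16.]; -26 15 [13. 14. 15.]; -14 0 ; -2 0 ;
```

Request:
{"method": "move_arm", "body": {"deltas": [[0,0,0,0,-0.6,-1,85],[0,0,0,0,-0.6,-1,85],[0,0,0,0,-0.6,-1,85],[0,0,0,0,-0.6,-1,85]]}}

```text
time_s: 0.6
position: [143.2, -508.1, 400.2]
tcp_rot: [-3.111, -0.43, 0.0]
wrist_force: [0.7, -0.6, 0.2]
finger_gap: 85.1
grip_force: 0.0
```

Request:
{"method": "move_arm", "body": {"deltas": [[0,0,-0.3,0.3,-1,0,85],[0,0,-0.8,0.9,-1,0,85],[0,0,-0.85,1,0,0,85],[0,0,-0.85,1,0,0,85],[0,0,-0.85,1,0,0,85],[0,0,-0.85,1,0,0,85],[0,0,-0.85,1,0,0,85],[0,0,-0.85,1,0,0,85]]}}

```text
time_s: 1.6
position: [361.3, -281.0, 398.9]
tcp_rot: [-2.81, -1.404, 0.0]
wrist_force: [1.1, -0.7, 0.0]
finger_gap: 84.9
grip_force: 0.0
```

Request:
{"method": "move_arm", "body": {"deltas": [[0,0,-0.85,1,0,0,85],[0,0,-0.85,1,0,0,85],[0,0,-0.85,1,0,0,85],[0,0,-0.85,1,0,0,85],[0,0,-0.85,1,0,0,85],[0,0,-0.85,1,0,0,85],[0,0,-0.85,1,0,0,85]]}}

```text
time_s: 2.48
position: [462.7, -24.8, 398.9]
tcp_rot: [-2.244, -2.198, 0.0]
wrist_force: [0.1, -0.1, 0.5]
finger_gap: 84.8
grip_force: 0.0
```

Run:
```python
from h import *
s=r.state(); print(s['q'].round(4).tolist(),s['position'].round(1),R.from_rotvec(s['tcp_rot']).as_matrix().round(3),s['time_s'])
```

```text
[0.5654, 0.0718, -0.6478, 1.678, 0.0437, 1.407, -0.1091] [462.7 -24.8 398.9] [[ 0.021  1.    -0.001]
 [ 1.    -0.021  0.   ]
 [ 0.    -0.001 -1.   ]] 2.475
```

Request:
{"method": "move_arm", "body": {"deltas": [[0,0,-0.92,0.85,0,0,85],[0,0,0,0.85,-0.2,0,85],[-0.9,0,0,0,0,0,85],[-0.9,0,0,0,0,0,85],[-0.9,0,0,0,0,0,85],[-0.9,0,0,0,0,0,85]]}}

```text
time_s: 3.22
position: [452.9, 41.2, 399.2]
tcp_rot: [1.944, 2.091, 0.402]
wrist_force: [0.5, 0.9, -0.2]
finger_gap: 84.9
grip_force: 0.0
```

Run:
```python
from h import *
s=r.state(); print(s['q'].round(4).tolist(),s['position'].round(1),R.from_rotvec(s['tcp_rot']).as_matrix().round(3),s['time_s'])
```

```text
[0.5575, -0.2293, -0.6232, 1.9576, -0.1556, 0.9936, 0.0539] [452.9  41.2 399.2] [[-0.072  0.926  0.37 ]
 [ 0.997  0.067  0.026]
 [-0.     0.371 -0.929]] 3.225
```

```bash
cat > kin.py <<'E'
from h import *
import itertools
D=[([1.22778,.41180,-.01275,1.59693,.0056,1.13432,-.0822],[169.477,-601.142,238.564],[-3.11058936,-.430229413,.00044]),
([0.5654,0.0718,-0.6478,1.678,0.0437,1.407,-0.1091],[462.7,-24.8,398.9],[-2.244,-2.198,0]),
([0.5575,-0.2293,-0.6232,1.9576,-0.1556,0.9936,0.0539],[452.9,41.2,399.2],[1.944,2.091,.402])]
def chain(q,s):
    M=np.eye(3);o=[M]
    for i,x in enumerate(q):
        M=M@R.from_euler('zyzyzyz'[i],s[i]*x).as_matrix(); o.append(M)
    return o
E
python3 - <<'E'
from kin import *
res=[]
for s in itertools.product([1,-1],repeat=7):
    C=[chain(q,s)[-1].T@R.from_rotvec(v).as_matrix() for q,p,v in D]
    A=[R.from_rotvec(v).as_matrix() for q,p,v in D]
    # allow unknown base yaw too: scan
    for by in np.radians(np.arange(0,360,90)):
        B=R.from_euler('z',by).as_matrix()
        C=[(B@chain(q,s)[-1]).T@a for (q,p,v),a in zip(D,A)]
        res.append((max(np.linalg.norm(C[0]-c) for c in C[1:]),s,round(by,2),C[0].round(2).tolist()))
res.sort(key=lambda x:x[0])
for x in res[:6]: print(x)
E
```

```text
(np.float64(0.0005598095025686672), (-1, 1, -1, 1, -1, 1, -1), np.float64(0.0), [[0.0, -1.0, -0.0], [1.0, 0.0, -0.0], [0.0, -0.0, 1.0]])
(np.float64(0.0005598095025686944), (-1, -1, -1, -1, -1, -1, -1), np.float64(3.14), [[-0.0, 1.0, 0.0], [-1.0, -0.0, 0.0], [0.0, -0.0, 1.0]])
(np.float64(0.3840134601630704), (-1, 1, -1, 1, -1, 1, 1), np.float64(0.0), [[-0.16, -0.99, -0.0], [0.99, -0.16, -0.0], [0.0, -0.0, 1.0]])
(np.float64(0.3840134601630704), (-1, -1, -1, -1, -1, -1, 1), np.float64(3.14), [[0.16, 0.99, 0.0], [-0.99, 0.16, 0.0], [0.0, -0.0, 1.0]])
(np.float64(0.4051474490743471), (-1, 1, -1, 1, 1, 1, 1), np.float64(0.0), [[-0.16, -0.99, 0.0], [0.99, -0.16, -0.01], [0.01, -0.0, 1.0]])
(np.float64(0.4051474490743472), (-1, -1, -1, -1, 1, -1, 1), np.float64(3.14), [[0.16, 0.99, -0.0], [-0.99, 0.16, 0.01], [0.01, -0.0, 1.0]])
```

Request:
{"method": "move_arm", "body": {"deltas": [[-0.6,0,0,0,0.6,0.6,85],[-0.6,0,0,0,0.6,0.6,85]]}}

```text
time_s: 3.48
position: [516.3, 45.8, 374.3]
tcp_rot: [1.872, 2.014, 0.519]
wrist_force: [0.4, -0.2, 0.2]
finger_gap: 85.0
grip_force: 0.0
```

Run:
```python
from rig import r
s=r.state(); open('d2.txt','w').write(repr([(s['q'].tolist(),s['position'].tolist(),s['tcp_rot'].tolist())])); print(s['q'].round(3))
```

```text
[ 0.567 -0.144 -0.687  1.998 -0.085  0.751 -0.019]
```

Request:
{"method": "move_arm", "body": {"deltas": [[0,0.8,0,0,0.2,0.8,85],[0,0.8,0,0,0.2,0.8,85]]}}

```text
time_s: 3.72
position: [561.0, 51.8, 325.5]
tcp_rot: [1.887, 2.121, 0.698]
wrist_force: [0.7, -0.3, 0.5]
finger_gap: 85.4
grip_force: 0.0
```

Run:
```python
from kin import *
s0=r.state(); D+=eval(open('d2.txt').read())+[(s0['q'].tolist(),s0['position'].tolist(),s0['tcp_rot'].tolist())]
print(s0['q'].round(3),s0['position'].round(1),s0['time_s'])
s=(-1,1,-1,1,-1,1,-1)
names=['h','shy','ax','ay','a','bx','by','b','c']
A=[];y=[]
for q,p,v in D:
    o=chain(q,s)
    A.append(np.column_stack([o[0][:,2],o[1][:,1],o[3][:,0],o[3][:,1],o[3][:,2],o[5][:,0],o[5][:,1],o[5][:,2],o[7][:,2]])); y+=list(p)
A=np.vstack(A);y=np.array(y)
for lam in (0.0003,.003,.03):
    x=np.linalg.solve(A.T@A+lam*np.eye(9),A.T@y); print(dict(zip(names,x.round(1))),'res',abs(A@x-y).max().round(2))
print(np.linalg.svd(A)[1].round(3))
```

```text
[ 0.548  0.022 -0.621  2.001 -0.267  0.638  0.222] [561.   51.8 325.5] 3.725
{'h': np.float64(282.4), 'shy': np.float64(-30.1), 'ax': np.float64(4.8), 'ay': np.float64(-13.9), 'a': np.float64(529.4), 'bx': np.float64(-2.9), 'by': np.float64(-4.2), 'b': np.float64(448.0), 'c': np.float64(340.1)} res 0.69
{'h': np.float64(268.3), 'shy': np.float64(-35.9), 'ax': np.float64(38.1), 'ay': np.float64(15.3), 'a': np.float64(497.1), 'bx': np.float64(-24.5), 'by': np.float64(-26.0), 'b': np.float64(416.6), 'c': np.float64(320.0)} res 6.44
{'h': np.float64(189.2), 'shy': np.float64(-45.7), 'ax': np.float64(146.6), 'ay': np.float64(40.2), 'a': np.float64(350.2), 'bx': np.float64(-116.8), 'by': np.float64(-30.3), 'b': np.float64(315.1), 'c': np.float64(203.4)} res 37.71
[4.425 3.84  3.165 0.561 0.431 0.306 0.191 0.15  0.083]
```

```bash
cat > ik.py <<'E'
from kin import *
from scipy.optimize import least_squares
s=(-1,1,-1,1,-1,1,-1)
D+=eval(open('d2.txt').read())
D.append(([ 0.548,0.022,-0.621,2.001,-0.267,0.638,0.222],[561.,51.8,325.5],[1.887,2.121,.698]))
def cols(q):
    o=chain(q,s); return np.column_stack([o[0][:,2],o[1][:,1],o[3][:,1],o[3][:,2],o[5][:,1],o[5][:,2],o[7][:,2]])
A=np.vstack([cols(q) for q,_,_ in D]);y=np.concatenate([p for _,p,_ in D])
L=np.linalg.lstsq(A,y,rcond=None)[0]
C=np.array([[0,-1,0],[1,0,0],[0,0,1.]])
lo=np.array([-2.95,-.29,-1.47,.14,-1.03,.13,-2.86]);hi=np.array([2.95,1.99,1.44,2.54,4.17,1.85,2.86])
def ik(p,M,q0,w=.003):
    f=lambda q:np.r_[(cols(q)@L-p)/300,(R.from_matrix(M.T@chain(q,s)[-1]@C)).as_rotvec(),w*(q-q0)]
    z=least_squares(f,np.clip(q0,lo+.02,hi-.02),bounds=(lo+.015,hi-.015)); e=f(z.x)
    return z.x,np.linalg.norm(e[:3])*300,np.linalg.norm(e[3:6])
N0=np.array([536.3,47.1,185.6]);yaw=.075
xr=np.array([np.cos(yaw),np.sin(yaw),0]);yr=np.array([-np.sin(yaw),np.cos(yaw),0]);zz=np.array([0,0,1.])
def tool(pitch): # pitch deg below level; tool x=yr
    a=np.radians(pitch); z=np.cos(a)*xr-np.sin(a)*zz; return np.column_stack([yr,np.cross(z,yr),z])
ax=-np.cos(np.radians(40))*xr+np.sin(np.radians(40))*zz
E
python3 - <<'E'
from ik import *
print(L.round(1),abs(A@L-y).max())
def show(n,p,M,q0):
    best=None
    for k in range(6):
        qs=q0 if k==0 else q0+np.array([.5,.3,.5,.2,.4,.3,.5])*np.random.randn(7)
        z=ik(p,M,qs,.001)
        if best is None or z[1]+100*z[2]<best[1]+100*best[2]-.5: best=z
    print(n,p.round(0),best[0].round(2),round(best[1],1),round(best[2],3)); return best[0]
q=np.array(D[-1][0])
for t in (69,-11,40,80,114,125): q=show(t,N0+t*ax,tool(40),q)
P=N0+120*ax
for pit in (50,60,70,80,90): q=show(pit,P+[0,0,60],tool(pit),q)
E
```

```text
[ 2.844e+02 -2.940e+01 -1.870e+01  5.338e+02 -3.000e-01  4.525e+02
  3.431e+02] 0.24478714604592966
69 [484.  43. 230.] [ 0.88 -0.05 -1.11  2.52  2.7   0.22 -2.84] 5.9 0.021
-11 [545.  48. 179.] [ 0.55  0.28 -0.9   2.49  2.46  0.54 -2.52] 0.0 0.0
40 [506.  45. 211.] [ 1.1   0.25 -1.45  2.52  2.26  0.48 -2.31] 0.0 0.0
80 [475.  43. 237.] [ 0.65 -0.11 -0.89  2.52  2.67  0.16 -2.84] 7.8 0.032
114 [449.  41. 259.] [ 0.05 -0.23 -0.36  2.52  1.25  0.15 -1.47] 14.6 0.061
125 [441.  40. 266.] [ 0.04 -0.27 -0.34  2.52  0.94  0.15 -1.15] 14.4 0.062
50 [445.  40. 323.] [ 0.09 -0.27 -0.3   2.34  0.04  0.41 -0.18] 19.1 0.029
60 [445.  40. 323.] [ 0.07 -0.26 -0.27  2.24 -0.    0.64 -0.13] 0.0 0.0
70 [445.  40. 323.] [ 0.07 -0.17 -0.27  2.11 -0.    0.85 -0.12] 0.0 0.0
80 [445.  40. 323.] [ 0.06 -0.06 -0.26  1.99  0.01  1.04 -0.13] 0.0 0.0
90 [445.  40. 323.] [ 0.05  0.05 -0.26  1.87  0.01  1.23 -0.14] 0.0 0.0
```

Run:
```python
from ik import *
q0=np.array(D[-1][0])
for sg in (1,-1):
  Rz=R.from_euler('z',sg*90,degrees=True).as_matrix()
  for p0 in (60,65,70,75):
    q=q0-np.array([0,0,0,0,0,0,sg*np.pi/2]); print('sg',sg,'p0',p0)
    T0=tool(p0)@Rz; z0=T0[:,2]
    G=N0+11*z0
    path=[('pre',G-90*z0,p0),('grasp',G,p0)]+[('draw%d'%t,G+t*ax,p0) for t in (40,80,130)]
    E=G+130*ax
    path+=[('rot%d'%a,E+np.array([a*1.,0,a*2]),p0+a) for a in (10,20,30,40,50)]
    for n,p,pit in path:
        q,e,er=ik(p,tool(pit)@Rz,q,.002)
        if n in('pre','grasp','draw130','rot30','rot50') or e>1: print(n,p.round(0),q.round(2),round(e,1),round(er,3))
```

```text
sg 1 p0 60
pre [497.  44. 254.] [ 0.56 -0.05 -0.75  2.24  0.07  0.42 -1.75] 0.0 0.0
grasp [542.  48. 176.] [ 0.19  0.16 -0.45  2.26  0.63  0.26 -2.3 ] 0.0 0.0
draw130 [442.  40. 260.] [ 0.17 -0.19 -0.38  2.34  0.01  0.46 -1.72] 0.0 0.0
rot30 [472.  40. 320.] [ 0.14  0.11 -0.35  1.81  0.04  1.23 -1.72] 0.0 0.0
rot50 [492.  40. 360.] [ 0.08  0.35 -0.33  1.47  0.05  1.69 -1.75] 0.0 0.0
sg 1 p0 65
pre [503.  45. 257.] [ 0.48 -0.   -0.69  2.16  0.11  0.55 -1.78] 0.0 0.0
grasp [541.  47. 176.] [ 0.26  0.19 -0.52  2.19  0.45  0.38 -2.11] 0.0 0.0
draw130 [442.  40. 259.] [ 0.29 -0.15 -0.48  2.27 -0.03  0.57 -1.67] 0.0 0.0
rot30 [472.  40. 319.] [ 0.23  0.17 -0.47  1.75  0.07  1.32 -1.75] 0.0 0.0
rot50 [492.  40. 359.] [ 0.15  0.42 -0.44  1.41  0.08  1.78 -1.79] 0.0 0.0
sg 1 p0 70
pre [509.  45. 260.] [ 0.42  0.05 -0.64  2.08  0.13  0.68 -1.8 ] 0.0 0.0
grasp [540.  47. 175.] [ 0.28  0.22 -0.54  2.13  0.35  0.5  -2.01] 0.0 0.0
draw130 [441.  40. 259.] [ 0.34 -0.1  -0.53  2.21 -0.02  0.68 -1.68] 0.0 0.0
rot30 [471.  40. 319.] [ 0.25  0.24 -0.51  1.69  0.08  1.42 -1.78] 0.0 0.0
rot50 [491.  40. 
[... 1301 characters left out ...]
.0 0.0
grasp [540.  47. 175.] [ 0.28  0.22 -0.54  2.13  0.35  0.5   1.13] 0.0 0.0
draw130 [441.  40. 259.] [ 0.34 -0.1  -0.53  2.21 -0.02  0.68  1.46] 0.0 0.0
rot30 [471.  40. 319.] [ 0.25  0.24 -0.51  1.69  0.08  1.42  1.37] 0.0 0.0
rot50 [491.  40. 359.] [-0.27  0.43  0.18  1.4  -0.08  1.84  1.55] 0.6 0.003
sg -1 p0 75
pre [516.  46. 262.] [ 0.37  0.11 -0.6   1.99  0.14  0.81  1.34] 0.0 0.0
grasp [539.  47. 175.] [ 0.27  0.26 -0.54  2.06  0.3   0.62  1.19] 0.0 0.0
draw130 [440.  40. 259.] [ 0.35 -0.05 -0.55  2.15  0.01  0.78  1.44] 0.0 0.0
rot30 [470.  40. 319.] [ 0.24  0.3  -0.52  1.64  0.09  1.51  1.35] 0.0 0.0
rot50 [490.  40. 359.] [-0.28  0.45  0.18  1.42 -0.09  1.83  1.56] 12.9 0.059
```

```bash
cat >> ik.py <<'E'
def T(pit): return tool(pit)@R.from_euler('z',-90,degrees=True).as_matrix()
def delta(p,M):
    st=r.state(); A=R.from_rotvec(st['tcp_rot']).as_matrix()
    rv=R.from_matrix(A.T@M).as_rotvec(); print('turn rows',(np.degrees(rv)/6).round(2),'shift rows (target tool axes)',(M.T@(p-st['position'])/40).round(2),'(current axes)',(A.T@(p-st['position'])/40).round(2),st['position'].round(1),'q',st['q'].round(2),'t',st['time_s'].round(2),'F',st['wrist_force'].round(1),'grip',st['grip_force'],st['finger_gap'])
G=N0+11*T(65)[:,2]
E
python3 -c "
from ik import *
delta(G-90*T(65)[:,2],T(65))"
```

```text
Traceback (most recent call last):
  File "ik.py", line 24, in delta
    rv=R.from_matrix(A.T@M).as_rotvec(); print('turn rows',(np.degrees(rv)/6).round(2),'shift rows (target tool axes)',(M.T@(p-st['position'])/40).round(2),'(current axes)',(A.T@(p-st['position'])/40).round(2),st['position'].round(1),'q',st['q'].round(2),'t',st['time_s'].round(2),'F',st['wrist_force'].round(1),'grip',st['grip_force'],st['finger_gap'])
                                                                                                                                                                                                                                                                   ^^^^^^^^^^^^^^^^^^
AttributeError: 'float' object has no attribute 'round'
```

```bash
sed -i "s/st\['time_s'\].round(2)/st['time_s']/" ik.py
python3 -c "
from ik import *
delta(G-90*T(65)[:,2],T(65))"
```

```text
turn rows [  1.76  -0.76 -14.92] shift rows (target tool axes) [ 2.04 -0.07  0.93] (current axes) [-0.21 -2.1   0.77] [561.   51.8 325.5] q [ 0.55  0.02 -0.62  2.   -0.27  0.64  0.22] t 3.725 F [ 0.7 -0.3  0.5] grip 0.0 85.3843859162746
```

Request:
{"method": "move_arm", "body": {"deltas": [[0.11,-0.05,-0.93,0,0,0,65],[0.11,-0.05,-0.93,0,0,0,65],[0.11,-0.05,-0.93,0,0,0,65],[0.11,-0.05,-0.93,0,0,0,65],[0.11,-0.05,-0.93,0,0,0,65],[0.11,-0.05,-0.93,0,0,0,65],[0.11,-0.05,-0.93,0,0,0,65],[0.11,-0.05,-0.93,0,0,0,65]]}}

```text
time_s: 4.72
position: [560.2, 51.6, 325.6]
tcp_rot: [0.928, 2.601, 0.371]
wrist_force: [0.1, 0.2, -0.2]
finger_gap: 64.8
grip_force: 0.0
```

Request:
{"method": "move_arm", "body": {"deltas": [[0.11,-0.05,-0.93,0,0,0,65],[0.11,-0.05,-0.93,0,0,0,65],[0.11,-0.05,-0.93,0,0,0,65],[0.11,-0.05,-0.93,0,0,0,65],[0.11,-0.05,-0.93,0,0,0,65],[0.11,-0.05,-0.93,0,0,0,65],[0.11,-0.05,-0.93,0,0,0,65],[0.11,-0.05,-0.93,0,0,0,65]]}}

```text
time_s: 5.72
position: [560.2, 51.7, 325.7]
tcp_rot: [-0.098, 2.702, 0.017]
wrist_force: [-0.6, 0.3, 0.1]
finger_gap: 65.1
grip_force: 0.0
```

```bash
python3 -c "
from ik import *
delta(G-90*T(65)[:,2],T(65))"
```

```text
turn rows [-0.05  0.01 -0.01] shift rows (target tool axes) [ 2.03 -0.07  0.94] (current axes) [ 2.03 -0.07  0.94] [560.2  51.7 325.7] q [ 0.49  0.05 -0.72  1.95  0.14  0.73  1.34] t 5.725 F [-0.6  0.3  0.1] grip 0.0 65.05545193067108
```

Request:
{"method": "move_arm", "body": {"deltas": [[0,0,0,0.68,-0.02,0.31,60],[0,0,0,0.68,-0.02,0.31,60],[0,0,0,0.68,-0.02,0.31,60],[0,0,0,0,0,0,60]]}}

```text
time_s: 6.22
position: [500.7, 44.7, 256.0]
tcp_rot: [-0.094, 2.706, 0.017]
wrist_force: [-0.2, -0.4, -0.0]
finger_gap: 60.2
grip_force: 0.0
```

Run:
```python
from ik import *
delta(G,T(65))
st=r.state(); im,d=r.grab_frame('wrist'); cv2.imwrite('pics/w0.png',im[...,::-1])
P=cloud('wrist',d,st); m=(im.max(-1)<45)&(d>0)
D_=P-N0; t=D_@ax; near=m&(abs(t)<40)&(np.linalg.norm(D_-t[...,None]*ax,axis=-1)<40)
Q=P[near]; print(near.sum())
if near.sum()>30:
    yl=(Q-N0)@yr; up=(Q-N0)@np.cross(ax,yr); print('lateral range',np.percentile(yl,[2,50,98]).round(1),'normal',np.percentile(up,[2,50,98]).round(1),'t',np.percentile((Q-N0)@ax,[2,98]).round(1))
```

```text
turn rows [-0.05 -0.02 -0.04] shift rows (target tool axes) [-0.06 -0.01  2.25] (current axes) [-0.07  0.    2.25] [500.7  44.7 256. ] q [ 0.51 -0.   -0.72  2.16  0.12  0.56  1.34] t 6.225 F [-0.2 -0.4 -0. ] grip 0.0 60.21536067827282
468
lateral range [-14.7  -2.5   9.2] normal [-13.9   4.8  13.4] t [ 0.7 34.2]
```

View pics/w0.png

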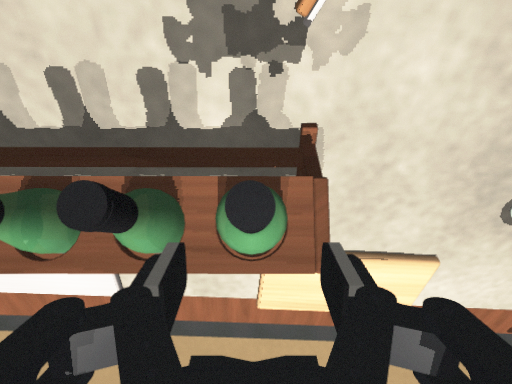

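The neck end shows at (250,207) between the fingertips (about 183 and 330), centred to within 2–3 mm. I'll advance and close.

Request:
{"method": "move_arm", "body": {"deltas": [[0,0,0,0,-0.01,0.5,60],[0,0,0,-0.02,-0.01,0.5,60],[0,0,0,-0.02,-0.01,0.5,60],[0,0,0,-0.02,0,0.5,60],[0,0,0,0,0,0.25,60],[0,0,0,0,0,0,60]]}}

```text
time_s: 7.02
position: [544.4, 47.0, 177.5]
tcp_rot: [-0.094, 2.702, 0.019]
wrist_force: [-0.1, 0.6, 0.2]
finger_gap: 59.9
grip_force: 0.0
```

```bash
python3 -c "
from ik import *
delta(G,T(65))"
```

```text
turn rows [-0.04  0.02 -0.05] shift rows (target tool axes) [0.1  0.02 0.01] (current axes) [0.1  0.02 0.01] [544.4  47.  177.5] q [ 0.36  0.21 -0.64  2.18  0.53  0.4   0.96] t 7.025 F [-0.1  0.6  0.2] grip 0.0 59.903330233825
```

Request:
{"method": "move_arm", "body": {"deltas": [[0,0,0,0.1,0,0,60],[0,0,0,0,0,0,20],[0,0,0,0,0,0,10],[0,0,0,0,0,0,10],[0,0,0,0,0,0,10],[0,0,0,0,0,0,10],[0,0,0,0,0,0,10]], "squeeze": 110}}

```text
time_s: 7.9
position: [539.5, 46.1, 176.4]
tcp_rot: [-0.094, 2.701, 0.017]
wrist_force: [-6.5, -0.9, 9.1]
finger_gap: 25.9
grip_force: 107.2
```

```bash
python3 -c "
from ik import *
delta(G+130*ax,T(65))"
```

```text
turn rows [-0.05  0.03 -0.04] shift rows (target tool axes) [ 1.35  0.03 -2.91] (current axes) [ 1.34  0.01 -2.92] [539.5  46.1 176.4] q [ 0.36  0.2  -0.64  2.19  0.53  0.4   0.95] t 7.9 F [-6.5 -0.9  9.1] grip 107.22358882427216 25.890080976119417
```

Request:
{"method": "move_arm", "body": {"deltas": [[0,0,0,0.1,0,-0.22,10],[0,0,0,0.1,0,-0.22,10],[0,0,0,0.1,0,-0.22,10],[0,0,0,0.1,0,-0.22,10]]}}

```text
time_s: 8.4
position: [509.8, 44.5, 201.1]
tcp_rot: [-0.094, 2.701, 0.018]
wrist_force: [3.4, 0.9, -5.0]
finger_gap: 25.8
grip_force: 108.5
```

```bash
python3 -c "
from ik import *
delta(G+130*ax,T(65))"
```

```text
turn rows [-0.04  0.02 -0.04] shift rows (target tool axes) [ 0.93  0.02 -2.04] (current axes) [ 0.93  0.   -2.04] [509.8  44.5 201.1] q [ 0.46  0.11 -0.72  2.22  0.36  0.43  1.11] t 8.4 F [ 3.4  0.9 -5. ] grip 108.54678153991699 25.769706168116944
```

Low forces, and the bottle is moving with the tool. I'll draw the rest.

Request:
{"method": "move_arm", "body": {"deltas": [[0,0,0,0.12,0,-0.25,10],[0,0,0,0.12,0,-0.25,10],[0,0,0,0.12,0,-0.25,10],[0,0,0,0.11,0,-0.25,10],[0,0,0,0.11,0,-0.25,10],[0,0,0,0.11,0,-0.25,10],[0,0,0,0.11,0,-0.25,10],[0,0,0,0.11,0,-0.25,10]]}}

```text
time_s: 9.4
position: [440.9, 39.9, 256.5]
tcp_rot: [-0.094, 2.706, 0.018]
wrist_force: [-0.5, -0.3, -6.3]
finger_gap: 26.0
grip_force: 108.5
```

Run:
```python
from ik import *
delta(G+130*ax,T(65))
a,_=r.grab_frame('side');b,_=r.grab_frame('top')
cv2.imwrite('pics/d0.png',np.hstack([cv2.resize(a[100:292,150:406],(400,300)),cv2.resize(b[100:292,130:386],(400,300))])[...,::-1])
```

```text
turn rows [-0.04 -0.02 -0.04] shift rows (target tool axes) [-0.05  0.   -0.05] (current axes) [-0.05  0.   -0.05] [440.9  39.9 256.5] q [ 0.54 -0.15 -0.69  2.27 -0.1   0.56  1.54] t 9.4 F [-0.5 -0.3 -6.3] grip 108.46862554550171 26.010599757600488
```

View pics/d0.png

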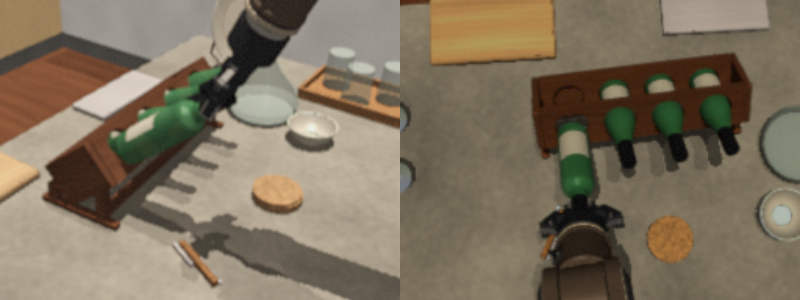

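The bottle is drawn clear: in the left half its base is at about (120,150), just outside the rack front. It is still in line with its hole, and the other three are in place. Next I'll check the uprighting path.

Run:
```python
from ik import *
q0=r.state()['q']
for x,z in ((430,360),(450,360),(450,400),(450,440),(480,420)):
    q=q0
    for a in (80,95,105,113): q,e,er=ik(np.array([x,40.,z]),T(a),q,.002)
    print(x,z,q.round(2),round(e,1),round(er,3))
for p,a in (([441,40,330],65),([441,40,345],80),([445,40,360],95),([450,40,380],113)): delta(np.array(p,float),T(a))
```

```text
430 360 [ 0.34  0.32 -0.67  1.57  0.09  1.71  1.3 ] 0.0 0.0
450 360 [ 0.33  0.35 -0.67  1.53  0.11  1.72  1.29] 0.0 0.0
450 400 [ 0.33  0.34 -0.67  1.46  0.1   1.81  1.29] 0.0 0.0
450 440 [-0.42  0.24  0.32  1.46 -0.08  1.84  1.55] 5.3 0.024
480 420 [-0.34  0.31  0.25  1.4  -0.08  1.84  1.55] 1.4 0.006
turn rows [-0.05 -0.01 -0.04] shift rows (target tool axes) [-0.77  0.01 -1.66] (current axes) [-0.77  0.   -1.66] [441.2  39.7 256.9] q [ 0.54 -0.15 -0.69  2.27 -0.09  0.56  1.54] t 9.5 F [-0.3 -0.4 -6.6] grip 108.500617146492 25.9411725682633
turn rows [-0.04  2.49 -0.05] shift rows (target tool axes) [-0.38  0.01 -2.17] (current axes) [-0.93  0.   -2.  ] [441.2  39.7 256.9] q [ 0.54 -0.15 -0.69  2.27 -0.09  0.56  1.54] t 9.5 F [-0.3 -0.4 -6.6] grip 108.500617146492 25.9411725682633
turn rows [-0.04  4.99 -0.05] shift rows (target tool axes) [ 0.13 -0.   -2.58] (current axes) [-1.17 -0.01 -2.3 ] [441.2  39.7 256.9] q [ 0.54 -0.15 -0.69  2.27 -0.09  0.56  1.54] t 9.5 F [-0.3 -0.4 -6.6] grip 108.500617146492 25.9411725682633
turn rows [-0.03  7.99 -0.06] shift rows (target tool axes) [ 1.   -0.01 -2.92] (current axes) [-1.5  -0.02 -2.7 ] [441.2  39.7 256.9] q [ 0.54 -0.15 -0.69  2.27 -0.09  0.56  1.54] t 9.5 F [-0.3 -0.4 -6.6] grip 108.500617146492 25.9411725682633
```

Request:
{"method": "move_arm", "body": {"deltas": [[0,0,0,-0.2,0,-0.45,10],[0,0,0,-0.2,0,-0.45,10],[0,0,0,-0.2,0,-0.45,10],[0,0,0,-0.2,0,-0.45,10],[0,0.4,0,-0.05,0,-0.15,10],[0,0.5,0,-0.05,0,-0.15,10],[0,0.5,0,-0.02,0,-0.15,10],[0,0.5,0,0,0,-0.15,10]]}}

```text
time_s: 10.5
position: [436.8, 39.7, 359.8]
tcp_rot: [-0.101, 2.905, 0.009]
wrist_force: [0.8, 0.4, -6.4]
finger_gap: 25.9
grip_force: 108.9
```

Request:
{"method": "move_arm", "body": {"deltas": [[0,0.5,0,0,0,-0.1,10],[0,0.5,0,0,0,0,10],[0,0.5,0,0,0,0,10],[0,0.5,0,0,0,0,10],[0,0.5,0,0,0,0,10],[0,0.5,0,0,0,0,10],[0,0.5,0,0,0,0,10],[0,0.5,0,0,0,0,10]]}}

```text
time_s: 11.5
position: [436.8, 39.6, 363.8]
tcp_rot: [0.102, -2.959, 0.011]
wrist_force: [0.1, 0.1, -5.4]
finger_gap: 25.9
grip_force: 109.0
```

Run:
```python
from ik import *
delta(np.array([445,40,360.]),T(113))
a,d=r.grab_frame('side');b,_=r.grab_frame('top')
P=cloud('side',d); im=a.astype(int); print('rough')
cv2.imwrite('pics/e0.png',np.hstack([cv2.resize(a[60:252,150:406],(400,300)),cv2.resize(b[100:292,130:386],(400,300))])[...,::-1])
```

```text
turn rows [ 0.    2.1  -0.06] shift rows (target tool axes) [-0.23 -0.01  0.01] (current axes) [-0.22 -0.    0.06] [436.8  39.6 363.8] q [ 0.44  0.18 -0.72  1.68  0.08  1.51  1.35] t 11.5 F [ 0.1  0.1 -5.4] grip 108.99195849895477 25.912158471288457
rough
```

View pics/e0.png

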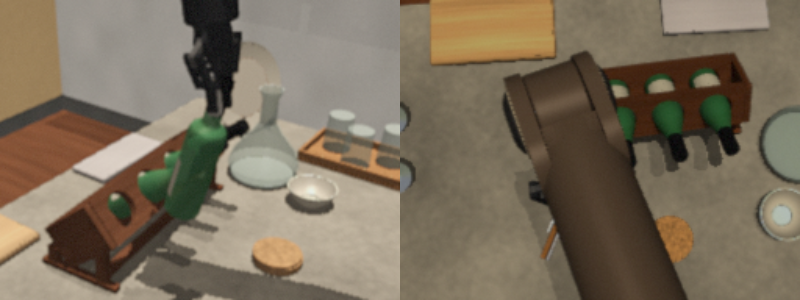

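In the left half the bottle hangs at about (195,170), clear of the rack and about 13° short of vertical. I'll finish the turn.

Request:
{"method": "move_arm", "body": {"deltas": [[0,0.5,0,0,0,0,10],[0,0.5,0,0,0,0,10],[0,0.5,0,0,0,0,10],[0,0.5,0,0,0,0,10],[0,0.3,0,0,0,0,10],[0,0,0,0,0,0,10],[0,0,0,0,0,0,10]]}}

```text
time_s: 12.48
position: [436.7, 39.8, 364.7]
tcp_rot: [0.093, -2.721, 0.023]
wrist_force: [-0.0, 0.0, -5.5]
finger_gap: 25.9
grip_force: 109.2
```

Run:
```python
from ik import *
delta(np.array([436,40,362.]),T(115))
a,d=r.grab_frame('side'); P=cloud('side',d); im=a.astype(int); p0=r.state()['position']
g=(im[...,1]>im[...,0]+15)&(im[...,1]>im[...,2]+5)&(P[...,2]>60)&(abs(P[...,0]-p0[0])<90)&(abs(P[...,1]-40)<90)
w=(im.min(-1)>110)&(P[...,2]>60)&(P[...,2]<340)&(abs(P[...,0]-p0[0])<90)&(abs(P[...,1]-40)<70)
n,l,s,c=cv2.connectedComponentsWithStats(g.astype(np.uint8)); k=1+np.argmax(s[1:,4]); Q=P[l==k]
print('comp',s[k],Q.min(0).round(),Q.max(0).round(),'white',w.sum(),P[w].mean(0) if w.any() else '')
# body axis: cylinder r=30
zb=Q[:,2].min()
B=Q[(Q[:,2]>zb+10)&(Q[:,2]<zb+135)]
def f(p):
    u=np.array([p[2],p[3],1]);u/=np.linalg.norm(u);D=B-[p[0],p[1],zb+70]; return np.linalg.norm(D-np.outer(D@u,u),axis=1)-30
z=least_squares(f,[p0[0],40,0,0],loss='soft_l1',f_scale=2); print(z.x.round(3),'res',np.median(abs(z.fun)).round(2))
cv2.imwrite('pics/f0.png',cv2.resize(a[60:252,150:406],(640,480))[...,::-1])
```

```text
turn rows [ 0.01  0.17 -0.06] shift rows (target tool axes) [-0.01  0.01  0.07] (current axes) [-0.01  0.01  0.07] [436.7  39.8 364.7] q [ 0.36  0.35 -0.71  1.54  0.11  1.74  1.27] t 12.475 F [-0.   0.  -5.5] grip 109.1903829574585 25.900948191503534
comp [ 271  134   28   73 1511] [413.  26. 167.] [468.  74. 353.] white 24 [429.84891152  54.08083958 305.3066525 ]
[ 4.4526e+02  4.1447e+01 -2.2000e-02  2.0000e-03] res 0.73
```

View pics/f0.png

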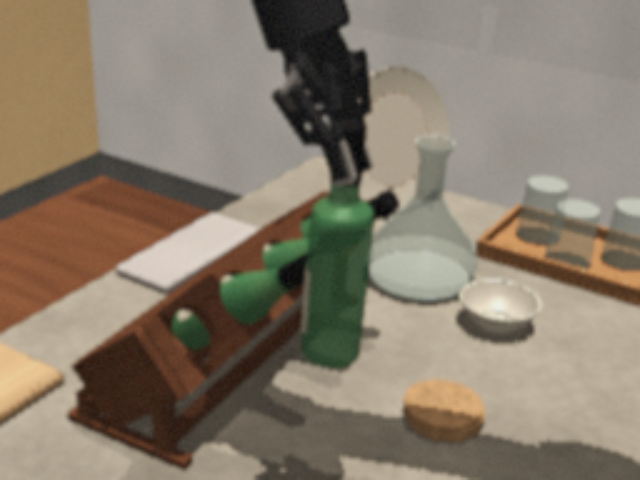

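The bottle hangs upright at about (335,280), with the fitted tilt at 0.02 rad and the base about 16 cm up. The label's edge shows on the far side at (305,310), and the bottle is touching nothing.

```bash
python3 -c "
from rig import r
print(abs(r.state()['dq']).max(), r.finish_job())"
```

```text
the job is handed in; nothing more can be done
0.004265545493368887 None
```

I handed the job in with the square-shouldered bottle held still and upright, its base about 16 cm above the counter and its label facing the guest; in the last picture the other bottles and the items in view were still in place, but the judge returned no verdict.

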